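# Check a printer belt tensioner against its scale

### The job

Check the spring of the printer belt tensioner on the stand. First bring the tell-tale pointer back by its knob until it touches the resting sprung arm, then swing the arm by its roller so that it drives the tell-tale up to the point of the sliding flag and hold it there for a second, then ease the arm back to its stop without letting it fly back, so that the tell-tale stays behind at the flag. Do not shift the flag or the things lying around.

Things in the scene. Friction and masses are not known exactly. Their poses are not given: they have to be found in the camera images.
- stand: Check stand, fixed to the bench: a grey base plate 215 x 290 mm, its top 14 mm above the bench. Origin on the bench under the pivot. The plate reaches 165 mm from the pivot along -x (dial side, roughly towards the robot), 50 mm along +x and 145 mm either way along y. Ticks every 5 degrees (longer every 10) lie on an arc 94 to 108 mm from the pivot.
- stand_pivot (a point): Common vertical axis of arm, tell-tale and flag; point on the plate's top face, 14 mm above the bench. A hub of 14 to 17 mm radius rises there to 59 mm above the bench. The resting arm points 130 degrees counter-clockwise (from above) from this point's x axis. A rubber stop pin, 12 mm thick, 95 mm from the pivot and 38 mm high, stands clockwise beside it.
- roller_mid (a point): Centre of the black upright roller at the free end of the sprung arm, 140 mm from the pivot, 53 mm above the bench. Roller: 24 mm across (27 at its end flanges), 37 to 71 mm above the bench, spins freely. The arm under it is a steel bar 14 mm wide, 26 to 36 mm above the bench. x axis: outward along the arm; y: the way the arm is swung against its spring.
- tension_arm (a joint): Angle of the sprung arm in rad about the pivot: 0 at rest against its stop, growing counter-clockwise seen from above, up to 1.6. A spring drives it back to 0: about 2.5 N at the roller at rest, about 8 N at 1.1 rad.
- tell_tale_knob (a point): Middle of the upright knob of the tell-tale pointer: an aluminium pin 12 mm across, 70 mm from the pivot, from 20 to 62 mm above the bench; this point is 48 mm above the bench. The arm's bar meets this pin and drives the tell-tale counter-clockwise ahead of it; when they touch, the pin's centre is 13 mm from the arm's centre line.
- tell_tale_tip (a point): Narrow outer end (3 mm wide) of the flat aluminium tell-tale blade, on the blade's centre line 109 mm from the pivot, about 20 mm above the bench.
- tell_tale (a joint): Angle of the tell-tale in rad about the pivot, counter-clockwise from above; 0 where it just about touches the resting arm, up to 1.6. It has no spring and stays where it is left by friction (about 1 N at the knob).
- scale_flag_tip (a point): Inner point of the small dark steel flag (16 x 14 mm, its top 21 to 23 mm above the bench) that sits in an arc groove outside the scale; the point lies 111 mm from the pivot and shows the wanted reading. Stiff, and to be left where it is.
- scale_flag (a joint): Angle of the flag in rad about the pivot, on the same scale as joint tell_tale: the tell-tale's point faces the flag's point when the two are equal. The arm is then at about the same angle too, within 0.02 rad.
- driver: Blue-handled precision screwdriver, 142 x 12 x 12 mm, lying on the bench beside the stand; origin at its underside. Bystander.
- brush: Black cleaning brush, 134 x 21 x 10 mm, lying on the bench beside the stand; origin at its underside. Bystander.
- usb: Black usb stick, 52 x 18 x 8 mm, lying on the stand's base plate behind the resting arm; origin at its underside. Bystander.

How it is judged (in metres and radians):
On the way, in this order (a step that is already met when the one before it is completed fails the run):
1. the tell-tale is back at the resting arm (arm within 0.06 rad of its stop, knob within 5 mm of touching the bar) (y of tell_tale_knob in the frame of roller_mid below 0.018 m and value of joint tension_arm below 0.06 rad), for 0.1 s.
2. the arm holds the tell-tale's point within 5 mm of the flag's point for 0.5 s (horizontal distance between tell_tale_tip and scale_flag_tip below 0.0055 m and y of tell_tale_knob in the frame of roller_mid below 0.017 m), for 0.5 s.
At the end, for the whole second after the job is handed in: The tell-tale's point is within 5 mm (sideways) of the flag's point, the arm is back within 0.04 rad of its stop, and the flag is within 5 mm of where it stood (horizontal distance between tell_tale_tip and scale_flag_tip below 0.0055 m and value of joint tension_arm below 0.04 rad and distance of scale_flag_tip from where it was at the start of the episode below 0.005 m); the robot touches nothing.
It fails at once if the arm flies back (faster than 3 rad/s) (velocity of joint tension_arm below -3 rad/s).
It fails at once if the flag is shifted by more than 5 mm (distance of scale_flag_tip from where it was at the start of the episode above 0.005 m).
It fails at once if a bystander is shifted by more than 30 mm (distance of any of driver, brush, usb from where it was at the start of the episode above 0.03 m).
It also fails if it takes over 56 s, if anything falls off the work surface, if the arm or the gripper's body presses on something with over 40 N, if the wrist force passes 120 N, or if a joint passes its speed limit or range.

### The arm

A 7-joint arm with a two-finger parallel gripper is mounted at the origin on a cart in front of the work surface, level with it; the furniture and walls round the work are solid. World frame = base frame: x ahead of the robot, y to its left, z up, the work surface at z = 0. Lengths are in mm, angles in rad, forces in N, time in s.
With the tool pointing down it reaches from about 400 to 850 mm from the base axis. Payload 4.5 kg.
Tool frame: the origin (TCP) lies between the finger pads; the fingertips stand 22 mm ahead of it and the grasp point (between the pads) lies 3 mm ahead of it; z points along the fingers, y is the direction in which the jaws open and shut (so a half turn about z gives the same grasp; the last joint's range is limited). The gripper opens to 85 mm and grips with 20 to 120 N. Pads are 22 mm wide; open, the fingers measure 114 mm over their backs; the gripper's body (76 mm by 85 mm) begins 54 mm behind the grasp point. The pads swing forward as they close: fully open they stand 13 mm farther back than shut.
Start: joints at [-1.238, 0.689, -0.195, 1.565, 0.157, 0.902, -0.215], TCP at [183.963, 597.335, 253.317] pointing down, gripper open.
Joint ranges: [-3.01, 3.01], [-0.46, 2.08], [-1.47, 1.51], [0.13, 2.56], [-1, 4.14], [0.04, 2.09], [-2.66, 2.66]. Speed limits (rad/s): [2.57, 2.57, 3.14, 3.14, 3.14, 3.14, 3.14].

### API

Orientations are given as a unit quaternion [x, y, z, w].
In Python, from station import arm gives the robot as it stands.
- The arm moves only by the shell command python3 -m handwheel 'ROWS' [FORCE]. ROWS is text: rows parted by semicolons, each of 5 numbers parted by spaces: the shift along the tool's x, y, z in cm, then the turn about the tool's z in degrees, then the opening, from 0 (shut) to 1 (fully open). In form: dx dy dz roll jaw; .... A call has 1 to 12 rows; each row is the pose to reach, as a shift and turn from the pose commanded when the call began, along the tool's axes at that moment; what a row does not reach only later rows make up. A row lasts 1/12 s, in which the tool goes at most 41.7 mm and 7.16 degrees, less where a joint would pass 70% of its speed; a pose out of reach is approached as far as the arm can. A call with a gripper value outside its range is refused whole. The fingers move at their own pace and stop on an object; FORCE is the grip in N (left out, the last holds). Time passes only in rows, so rows that repeat a pose let the fingers close. It gives the time, the measured TCP pose, the force and the opening at its end, in the units of the state.
- arm.observe(): the state, without advancing time (a new reading comes with each control period).
- arm.camera(name): name is "side" or "top"; returns (picture, depth): 384x512x3 uint8, blue, green, red; 384x512 float32, mm along the optical axis (not along the pixel's ray), 0 where there is no reading.
- arm.calibration(name): a dict with "camera_matrix" (3x3 intrinsics, pixels), "k1" (the pictures are not rectified: a ray, as slopes to the right and down, at radius r is drawn at 1 + k1 r^2 times it, then the intrinsics apply), "R" (3x3) and "t" (3): a world point X has camera coordinates R X + t. Camera axes: x right, y down, z forward; pixel columns grow to the right and rows downward; lengths in mm; the calibration is good to about 2 mm. A picture is of the moment at which its call begins. calibration takes no time and is no camera call.
- arm.close_job(): hands the job in, once; it reports no verdict.
The state is a dict: "t": time; "joint_pos": joint angles; "joint_vel": joint speeds; "joint_efforts": joint torques, N m; "ee_pos": TCP position; "tcp_rot": TCP orientation; "contact_force": force on the tool from outside, world axes, zero at the start; "wrist_torque": the same for the moment, N m; "opening": finger opening in mm.
Only numpy, scipy, OpenCV 4.12 (cv2) and the standard library are available. Lean on these libraries where they do the work, as an engineer would, in place of code of your own. Each camera call takes 0.05 s, during which the arm holds its last target.

## Working session

There is one attempt and no reset: what is moved stays moved. The work goes in short steps, Python scripts to look and compute and a shell command to move; the robot and the scene stay as the last step left them, time stands still between calls to the robot, and variables do not carry over. Pictures are saved under pics/ and viewed, and the job is handed in when it is done.

```bash
mkdir -p pics; ls; python3 - <<'E'
from station import arm
import cv2,numpy as np
s=arm.observe();print({k:np.round(v,3) for k,v in s.items()})
for n in("top","side"):
    p,d=arm.camera(n);cv2.imwrite(f"pics/{n}0.png",p);np.savez(f"pics/{n}0.npz",p=p,d=d)
    c=arm.calibration(n);print(n,c)
E
```

```text
pics
{'t': np.float64(0.0), 'joint_pos': array([-1.238,  0.69 , -0.195,  1.566,  0.157,  0.903, -0.215]), 'joint_vel': array([-0.   ,  0.   ,  0.001, -0.001, -0.002,  0.001, -0.001]), 'joint_efforts': array([ 0.0000e+00, -5.3962e+01, -1.2670e+00, -1.5854e+01,  9.0000e-03,
        9.0000e-03,  0.0000e+00]), 'ee_pos': array([183.823, 596.672, 252.442]), 'tcp_rot': array([ 0.149,  0.989, -0.001, -0.   ]), 'contact_force': array([-0.35 , -0.287,  0.608]), 'wrist_torque': array([ 0.007,  0.006, -0.001]), 'opening': np.float64(85.553)}
top {'camera_matrix': array([[372.04416299,   0.        , 257.97219051],
       [  0.        , 372.04416299, 192.22185625],
       [  0.        ,   0.        ,   1.        ]]), 'k1': 0.014369043669102372, 'R': array([[-0.01354453, -0.99931995,  0.03429557],
       [-0.99605369,  0.01047565, -0.08813228],
       [ 0.08771308, -0.03535394, -0.99551821]]), 't': array([ 25.02332208, 585.24529738, 857.81763597])}
side {'camera_matrix': array([[409.09135055,   0.        , 258.38804221],
       [  0.        , 409.09135055, 192.52420462],
       [  0.        ,   0.        ,   1.        ]]), 'k1': 0.012504326877217357, 'R': array([[-0.99821991,  0.05780061,  0.01470054],
       [ 0.02424731,  0.61850622, -0.7854057 ],
       [-0.0544893 , -0.78365116, -0.61880673]]), 't': array([ 541.27935962,    2.28002678, 1112.76916926])}
```

View pics/top0.png

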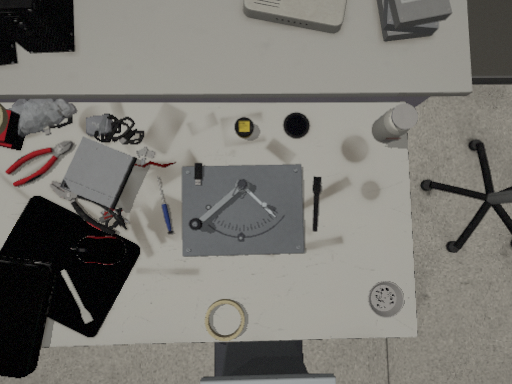

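View pics/side0.png

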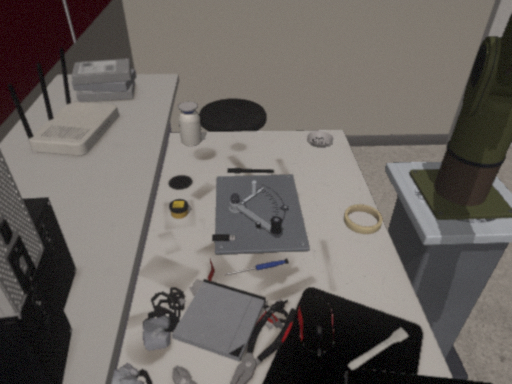

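```bash
cat > h.py <<'E'
import numpy as np,cv2
from station import arm
def pix(name,X):
    c=arm.calibration(name);P=c["R"]@np.asarray(X,float)+c["t"];a=P[:2]/P[2];r2=a@a
    return (c["camera_matrix"]@np.append(a*(1+c["k1"]*r2),1))[:2]
def ray(name,uv,z):
    """world point on pixel ray at height z"""
    c=arm.calibration(name);K=c["camera_matrix"]
    a=cv2.undistortPoints(np.array([[uv]],float),K,np.array([c["k1"],0,0,0,0]))[0,0]
    d=c["R"].T@np.append(a,1);o=-c["R"].T@c["t"]
    return o+d*(z-o[2])/d[2]
E
python3 - <<'E'
import cv2
p=cv2.imread("pics/top0.png")[155:265,170:330];cv2.imwrite("pics/top0z.png",cv2.resize(p,None,fx=5,fy=5,interpolation=cv2.INTER_CUBIC))
p=cv2.imread("pics/side0.png")[165:260,200:315];cv2.imwrite("pics/side0z.png",cv2.resize(p,None,fx=6,fy=6,interpolation=cv2.INTER_CUBIC))
E
```

```text
(no output)
```

View pics/top0z.png

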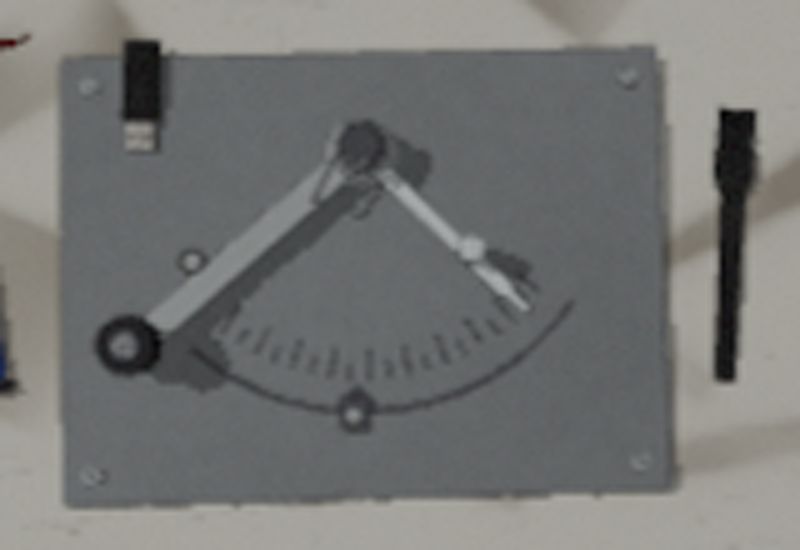

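View pics/side0z.png

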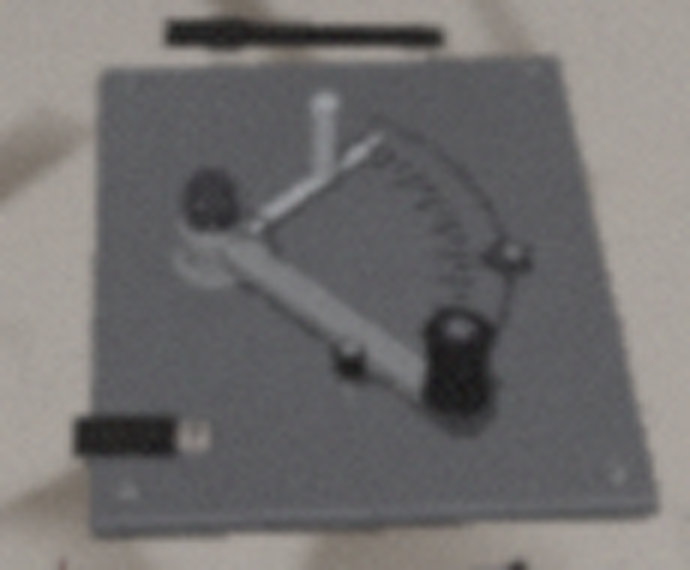

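```bash
python3 - <<'E'
from h import *
def Z(x,y,z): return ray("top",(170+(x+.5)/5-.5,155+(y+.5)/5-.5),z)
def S(x,y,z): return ray("side",(200+(x+.5)/6-.5,165+(y+.5)/6-.5),z)
pts=dict(pivcap=(362,145,59),roller=(126,345,71),knob=(472,248,62),tip=(528,310,20),flagpt=(357,388,22),flagscrew=(353,413,23),c1=(62,57,14),c2=(655,47,14),c3=(677,487,14),c4=(65,505,14),stop=(191,262,38))
R={}
for k,v in pts.items(): R[k]=Z(*v);print(k,R[k].round(1))
for k,v in dict(pivcap=(212,185,59),roller=(460,330,71),knob=(325,102,62),tip=(380,136,20),flag=(512,250,23),c1=(93,535,14),c2=(103,68,14),c3=(555,57,14),c4=(655,515,14)).items(): print("side",k,S(*v).round(1))
# corners fit: local c1(+50,+145) c2(+50,-145) c3(-165,-145) c4(-165,+145)
L=np.array([[50,145],[50,-145],[-165,-145],[-165,145]],float);W=np.array([R[k][:2] for k in("c1","c2","c3","c4")])
Lc=L-L.mean(0);Wc=W-W.mean(0)
th=np.arctan2((Lc[:,0]*Wc[:,1]-Lc[:,1]*Wc[:,0]).sum(),(Lc*Wc).sum())
Rm=np.array([[np.cos(th),-np.sin(th)],[np.sin(th),np.cos(th)]])
p=W.mean(0)-Rm@L.mean(0);print("pivot",p,"yaw",th,np.degrees(th),"res",(W-(L@Rm.T+p)).round(1).tolist())
for piv in (p,R["pivcap"][:2]):
  for k in("roller","knob","tip","flagpt","flagscrew","stop"):
    d=R[k][:2]-piv;print(k,np.hypot(*d).round(1),(np.degrees(np.arctan2(d[1],d[0])))%360)
E
```

```text
pivcap [602.7  55.4  59. ]
roller [513.  160.9  71. ]
knob [554.8   6.   62. ]
tip [527.3 -22.4  20. ]
flagpt [491.7  59.2  22. ]
flagscrew [480.   61.1  23. ]
c1 [651.6 199.2  14. ]
c2 [654.3 -87.   14. ]
c3 [442.5 -92.5  14. ]
c4 [438.8 196.9  14. ]
stop [551.2 135.4  38. ]
side pivcap [603.8  59.   59. ]
side roller [512.9 163.9  71. ]
side knob [555.4   8.4  62. ]
side tip [529.2 -21.7  20. ]
side flag [479.7  62.2  23. ]
side c1 [650.5 207.7  14. ]
side c2 [653.3 -86.1  14. ]
side c3 [442.7 -86.9  14. ]
side c4 [441.3 206.7  14. ]
pivot [604.30728602  54.94114442] yaw 0.013634808380749682 0.7812169746865608 res [[-0.7, -1.4], [-2.0, 2.4], [1.2, -0.2], [1.5, -0.8]]
roller 139.8 130.74914975007795
knob 69.6 224.72130124501462
tip 109.1 225.1503445711198
flagpt 112.7 177.85717111604427
flagscrew 124.4 177.14795238434502
stop 96.4 123.43651670052343
roller 138.4 130.37251562435904
knob 68.8 225.93977561337073
tip 108.3 225.92754587632388
flagpt 111.1 178.0681362427688
flagscrew 122.8 177.32942320885905
stop 95.1 122.7851672329831
```

```bash
cat >> h.py <<'E'
PIV=np.array([603.8,56.2])
def phi():
    q=arm.observe()["tcp_rot"]
    from scipy.spatial.transform import Rotation as Ro
    M=Ro.from_quat(q).as_matrix();return M,np.degrees(np.arctan2(M[1,0],M[0,0]))%360
def pol(r,deg,piv=None):
    piv=PIV if piv is None else piv
    return piv+r*np.array([np.cos(np.radians(deg)),np.sin(np.radians(deg))])
def plan(tgts):
    """tgts: (x,y,z,phi) -> dx dy dz cm, roll deg from measured pose"""
    M,p=phi();o=arm.observe()["ee_pos"]
    for x,y,z,f in tgts:
        d=M.T@(np.array([x,y,z])-o)/10
        r=(p-f+180)%360-180
        print(*d.round(2),round(r,1))
E
python3 - <<'E'
from h import *
s=arm.observe();print(phi()[1],s["opening"])
k=pol(70,225.3);print(k);plan([(*k,200,225.3),(*k,110,225.3),(*k,66,225.3)])
E
```

```text
162.88445545690038 85.49390456118405
[554.5623708    6.44403683]
-52.8 -45.5 5.34 -62.4
-52.8 -45.48 14.34 -62.4
-52.8 -45.48 18.74 -62.4
```

```bash
python3 -m handwheel '-52.8 -45.5 5 -62.4 0.45; -52.8 -45.5 5 -62.4 0.45; -52.8 -45.5 5 -62.4 0.45; -52.8 -45.5 5 -62.4 0.45; -52.8 -45.5 5 -62.4 0.45; -52.8 -45.5 5 -62.4 0.45; -52.8 -45.5 5 -62.4 0.45; -52.8 -45.5 5 -62.4 0.45; -52.8 -45.5 5 -62.4 0.45; -52.8 -45.5 5 -62.4 0.45; -52.8 -45.5 5 -62.4 0.45; -52.8 -45.5 5 -62.4 0.45' 20
python3 - <<'E'
from h import *
s=arm.observe();print(phi()[1],s["opening"],s["joint_pos"])
k=pol(70,225.3);print(k);plan([(*k,200,225.3),(*k,110,225.3),(*k,66,225.3)])
E
```

```text
t: 1.1
ee_pos: [449.8, 172.8, 217.2]
tcp_rot: [-0.385, 0.923, 0.0, -0.0]
contact_force: [0.2, 0.3, 0.0]
opening: 38.5
225.27782108275696 38.509201743240624 [-0.11148302  0.60740524 -0.55340809  2.01474979  0.51205118  0.6584577
  1.36162475]
[554.5623708    6.44403683]
4.45 -19.15 1.71 -0.0
4.45 -19.15 10.71 -0.0
4.45 -19.15 15.11 -0.0
```

```bash
python3 -m handwheel '4.4 -19.1 3 0 0.45; 4.4 -19.1 3 0 0.45; 4.4 -19.1 3 0 0.45; 4.4 -19.1 3 0 0.45; 4.4 -19.1 3 0 0.45; 4.4 -19.1 3 0 0.45; 4.4 -19.1 3 0 0.45; 4.4 -19.1 3 0 0.45'
python3 - <<'E'
from h import *
s=arm.observe();print(phi()[1],s["opening"],s["joint_pos"])
k=pol(70,225.3);print(k);plan([(*k,110,225.3),(*k,66,225.3)])
p,d=arm.camera("top");cv2.imwrite("pics/top1.png",cv2.resize(p[130:290,150:350],None,fx=4,fy=4))
p,d=arm.camera("side");cv2.imwrite("pics/side1.png",cv2.resize(p[100:280,160:360],None,fx=4,fy=3.33))
E
```

```text
t: 1.77
ee_pos: [553.4, 10.2, 187.3]
tcp_rot: [-0.385, 0.923, 0.001, -0.0]
contact_force: [-0.5, 1.0, -0.3]
opening: 38.2
225.31532312547913 38.15894402336955 [ 0.2277368   0.7352467  -0.55890546  1.83683421  0.55878847  0.73227529
  1.71962162]
[554.5623708    6.44403683]
0.18 -0.36 7.73 0.0
0.18 -0.37 12.13 0.0
```

View pics/side1.png

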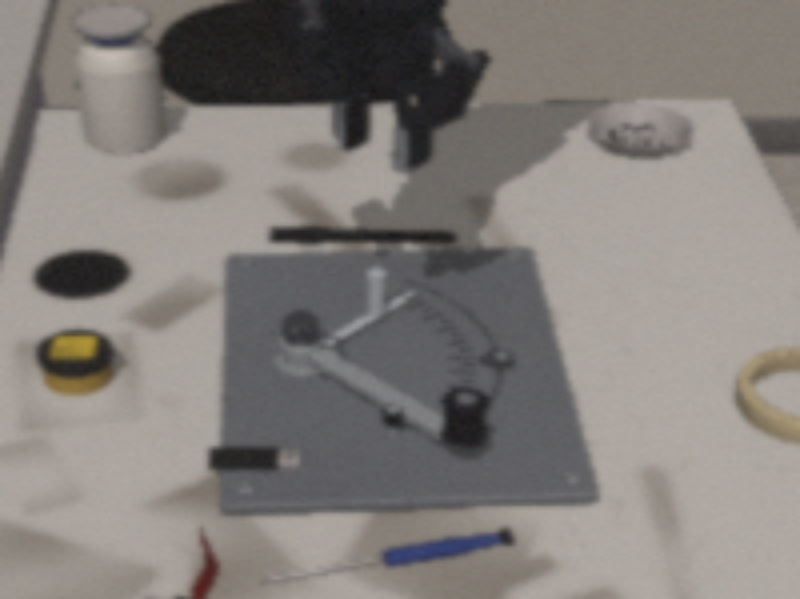

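```bash
python3 -m handwheel '0.15 -0.15 4 0 0.45; 0.15 -0.15 7.7 0 0.45; 0.15 -0.15 10 0 0.45; 0.15 -0.15 12.4 0 0.45; 0.15 -0.15 12.4 0 0.45; 0.15 -0.15 12.4 0 0.3; 0.15 -0.15 12.4 0 0.3; 0.15 -0.15 12.4 0 0.3'
python3 - <<'E'
from h import *
s=arm.observe();print(phi()[1],s["opening"],s["contact_force"])
p,d=arm.camera("side");cv2.imwrite("pics/side2.png",cv2.resize(p[130:260,190:330],None,fx=5,fy=4.5))
plan([(*pol(70,a),62,a) for a in (225,218,211,204,197,190,183,176,169,162,155,148,141)])
E
```

```text
t: 2.53
ee_pos: [555.0, 8.0, 65.3]
tcp_rot: [-0.385, 0.923, -0.0, 0.002]
contact_force: [0.0, 0.8, -0.8]
opening: 25.4
225.3181564403233 25.448869537610634 [ 0.01430481  0.76376744 -0.83224515]
0.12 -0.02 0.32 0.3
0.07 0.83 0.32 7.3
-0.09 1.67 0.32 14.3
-0.36 2.49 0.32 21.3
-0.71 3.26 0.32 28.3
-1.16 3.99 0.32 35.3
-1.7 4.65 0.32 42.3
-2.31 5.25 0.32 49.3
-2.99 5.77 0.32 56.3
-3.73 6.2 0.32 63.3
-4.52 6.53 0.32 70.3
-5.34 6.77 0.32 77.3
-6.18 6.91 0.33 84.3
```

View pics/side2.png

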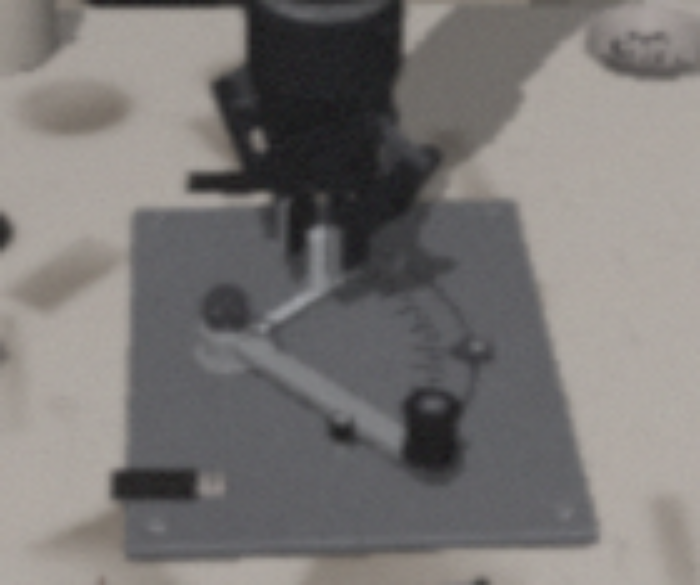

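```bash
python3 -m handwheel '0.1 0 0.1 0 0.22; 0.1 0 0.1 0 0.22; 0.05 0.8 0.1 7 0.22; -0.1 1.65 0.1 14 0.22; -0.35 2.5 0.1 21 0.22; -0.7 3.25 0.1 28 0.22; -1.15 4 0.1 35 0.22; -1.7 4.65 0.1 42 0.22; -2.3 5.25 0.1 49 0.22; -3 5.75 0.1 56 0.22; -3.7 6.2 0.1 63 0.22; -3.7 6.2 0.1 63 0.22'
python3 - <<'E'
from h import *
s=arm.observe();print(phi()[1],s["opening"],s["contact_force"])
p,d=arm.camera("side");cv2.imwrite("pics/side3.png",cv2.resize(p[130:260,190:330],None,fx=5,fy=4.5))
plan([(*pol(70,a),65,a) for a in (162,155,150,147,144,142,141,140,139,138,137)])
E
```

```text
t: 3.58
ee_pos: [536.3, 79.3, 62.9]
tcp_rot: [0.154, 0.988, 0.001, 0.0]
contact_force: [-0.7, 0.7, 0.4]
opening: 18.9
162.2431918832519 18.933785615155895 [-0.66278868  0.71122151  0.36479677]
-0.11 -0.0 -0.22 0.5
-0.17 0.85 -0.22 7.5
-0.28 1.45 -0.21 12.5
-0.37 1.81 -0.21 15.5
-0.47 2.16 -0.21 18.5
-0.56 2.39 -0.21 20.5
-0.6 2.5 -0.21 21.5
-0.65 2.61 -0.21 22.5
-0.69 2.73 -0.21 23.5
-0.74 2.84 -0.21 24.5
-0.79 2.95 -0.21 25.5
```

View pics/side3.png

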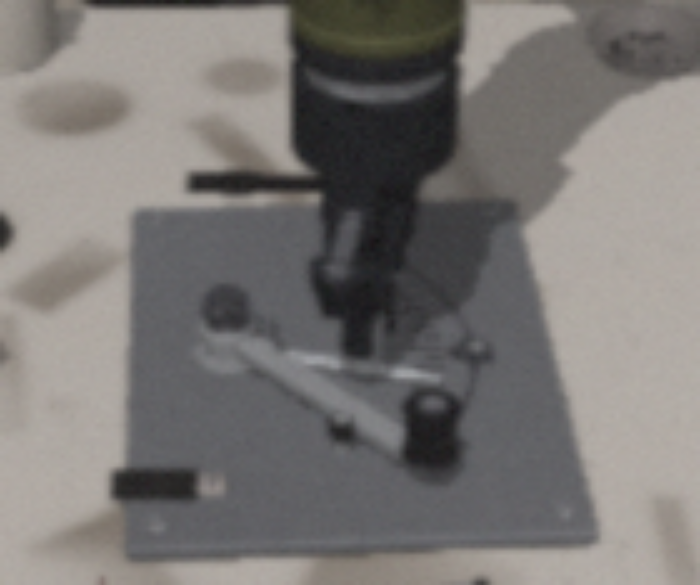

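```bash
python3 -m handwheel '-0.15 0.4 -0.3 3.5 0.22; -0.15 0.85 -0.3 7 0.22; -0.25 1.2 -0.3 10 0.22; -0.25 1.45 -0.3 12.5 0.22; -0.35 1.8 -0.3 15 0.22; -0.45 2.15 -0.3 18 0.22; -0.55 2.4 -0.3 20.5 0.22; -0.6 2.5 -0.3 21.5 0.22; -0.65 2.6 -0.3 22.5 0.22; -0.65 2.6 -0.3 22.5 0.22; -0.65 2.6 -0.3 22.5 0.22'
python3 - <<'E'
from h import *
s=arm.observe();print(phi()[1],s["opening"],s["contact_force"])
p,d=arm.camera("side");cv2.imwrite("pics/side4.png",cv2.resize(p[130:260,190:330],None,fx=5,fy=4.5))
p,d=arm.camera("top");cv2.imwrite("pics/top4.png",cv2.resize(p[155:265,170:330],None,fx=5,fy=5))
plan([(*pol(70,a),65,a) for a in (142,141,140,139,138,137,136)])
E
```

```text
t: 4.55
ee_pos: [549.8, 99.5, 65.5]
tcp_rot: [0.343, 0.939, -0.0, -0.0]
contact_force: [-0.4, -0.5, 0.1]
opening: 18.7
139.84693001938987 18.683525677687335 [-0.44940452 -0.54836569  0.07468569]
0.08 -0.1 0.05 -2.2
0.08 0.03 0.05 -1.2
0.08 0.15 0.05 -0.2
0.08 0.27 0.05 0.8
0.08 0.39 0.05 1.8
0.07 0.52 0.05 2.8
0.07 0.64 0.05 3.8
```

View pics/side4.png

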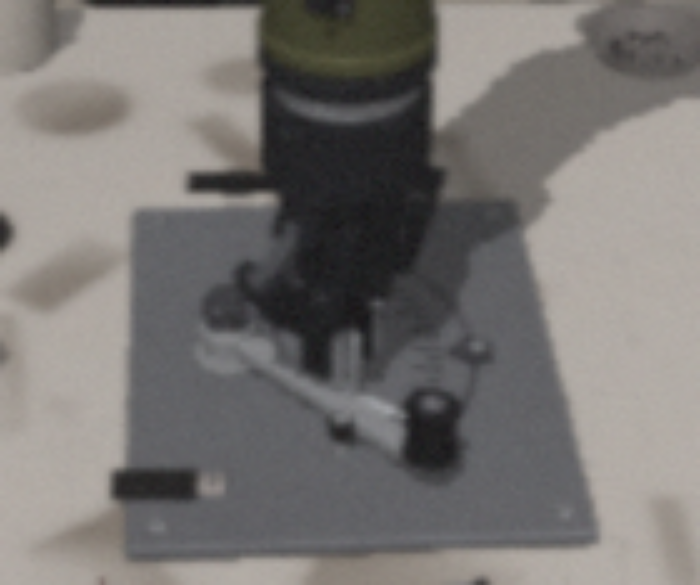

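View pics/top4.png

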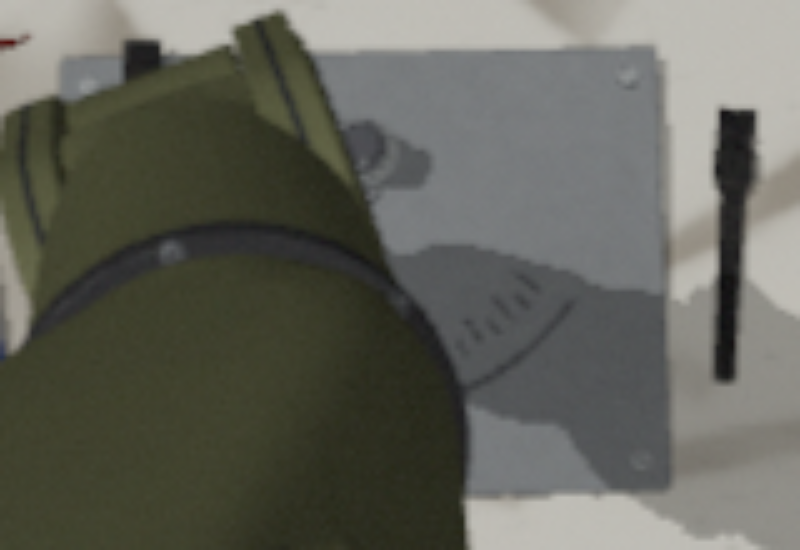

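```bash
python3 -m handwheel '0.05 0.1 0 1 0.22; 0.05 0.2 0 2 0.22; 0.05 0.3 0 2 0.22; 0.05 0.3 0 2 0.22; 0.05 0.3 0 2 0.22'
python3 -m handwheel '0 0.1 0 0 0.22; 0 0.15 0 0 0.22; 0 0.2 0 0 0.22;  0 0.2 0 0 0.22'
python3 - <<'E'
from h import *
print(phi()[1],phi()[0][:,1])
p,d=arm.camera("side");cv2.imwrite("pics/side5.png",cv2.resize(p[130:260,190:330],None,fx=5,fy=4.5))
E
```

```text
t: 5.07
ee_pos: [551.7, 102.3, 65.5]
tcp_rot: [0.36, 0.933, -0.0, 0.0]
contact_force: [0.2, -2.1, -0.6]
opening: 18.8
t: 5.4
ee_pos: [551.8, 102.5, 65.4]
tcp_rot: [0.361, 0.933, -0.001, -0.001]
contact_force: [-3.1, -5.2, 2.6]
opening: 18.7
137.7306054365033 [ 0.67261243  0.73998727 -0.00336989]
```

View pics/side5.png

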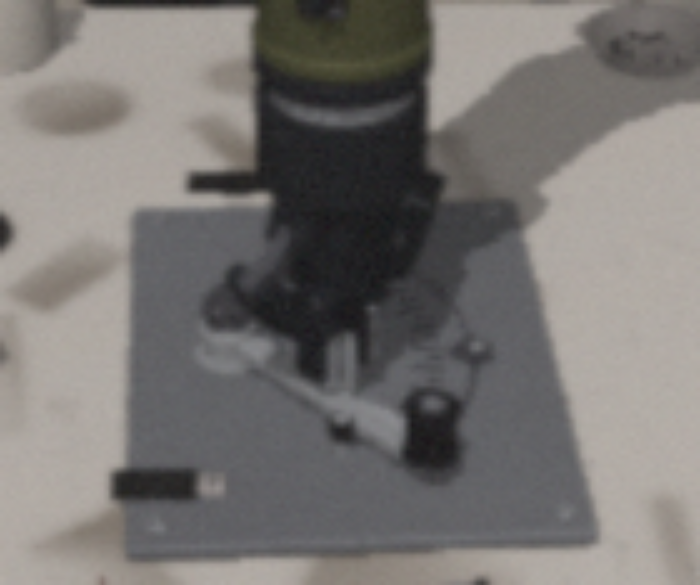

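```bash
python3 -m handwheel '0 -0.2 0 0 0.22; 0 -0.5 0 0 0.22; 0 -0.5 0 0 0.25; 0 -0.5 -2 0 0.25; 0 -0.5 -5 0 0.3; 0 -0.5 -7 0 0.5; 0 -0.5 -7 0 0.55; 0 -0.5 -7 0 0.55'
python3 - <<'E'
from h import *
p,d=arm.camera("side");cv2.imwrite("pics/side6.png",cv2.resize(p[130:260,190:330],None,fx=5,fy=4.5))
k=pol(140,130.5);print(k,arm.observe()["ee_pos"]);plan([(*k,135,130.5),(*k,72,130.5)])
E
```

```text
t: 6.12
ee_pos: [550.8, 101.4, 136.7]
tcp_rot: [0.36, 0.933, 0.002, 0.001]
contact_force: [0.1, 0.5, -0.3]
opening: 46.9
[512.87727323 162.65683518] [549.85279813 101.08989627 135.64159303]
6.87 2.08 0.07 7.3
6.87 2.07 6.37 7.3
```

View pics/side6.png

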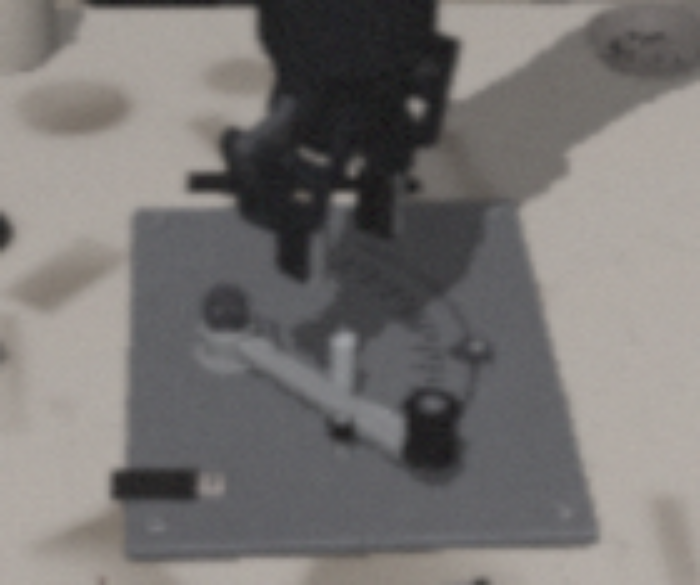

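```bash
python3 -m handwheel '3.4 1 0 4 0.55; 6.9 2.1 0 7.3 0.55; 6.9 2.1 0 7.3 0.55; 6.9 2.1 0 7.3 0.55; 6.9 2.1 0 7.3 0.55'
python3 - <<'E'
from h import *
p,d=arm.camera("side");cv2.imwrite("pics/side7.png",cv2.resize(p[130:260,190:330],None,fx=5,fy=4.5))
k=pol(140,130.5);print(k,arm.observe()["ee_pos"]);plan([(*k,68,130.5)])
E
```

```text
t: 6.58
ee_pos: [512.1, 162.3, 134.6]
tcp_rot: [0.418, 0.908, -0.001, -0.0]
contact_force: [-0.2, -0.6, -0.3]
opening: 47.0
[512.87727323 162.65683518] [512.64381985 161.33389578 134.72909651]
0.09 0.11 6.67 -0.0
```

View pics/side7.png

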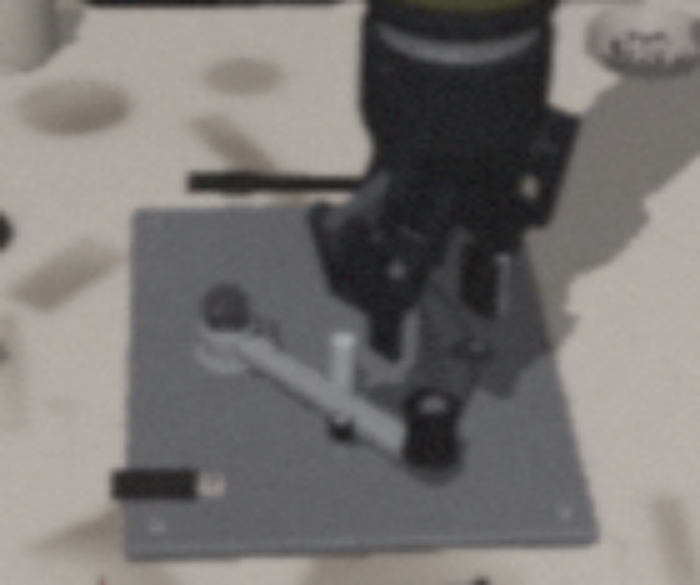

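```bash
python3 -m handwheel '0.1 0.1 3 0 0.55; 0.1 0.1 5 0 0.55; 0.1 0.1 6.7 0 0.55; 0.1 0.1 6.7 0 0.55; 0.1 0.1 6.7 0 0.4; 0.1 0.1 6.7 0 0.4; 0.1 0.1 6.7 0 0.38; 0.1 0.1 6.7 0 0.38'
python3 - <<'E'
from h import *
p,d=arm.camera("side");cv2.imwrite("pics/side8.png",cv2.resize(p[130:260,190:330],None,fx=5,fy=4.5))
plan([(*pol(140,a),68,a) for a in (130.5,133,136,139,142,145,148,151,154,157,160,163,166,168,170)])
E
```

```text
t: 7.3
ee_pos: [513.5, 163.7, 69.6]
tcp_rot: [0.419, 0.908, 0.001, 0.001]
contact_force: [-0.4, 0.0, -0.6]
opening: 32.4
-0.05 -0.11 0.15 -0.0
-0.06 -0.72 0.15 -2.5
-0.11 -1.45 0.15 -5.5
-0.2 -2.18 0.14 -8.5
-0.33 -2.9 0.14 -11.5
-0.5 -3.61 0.14 -14.5
-0.7 -4.32 0.14 -17.5
-0.94 -5.01 0.14 -20.5
-1.21 -5.69 0.14 -23.5
-1.52 -6.35 0.14 -26.5
-1.87 -7.0 0.14 -29.5
-2.24 -7.63 0.14 -32.5
-2.65 -8.24 0.13 -35.5
-2.95 -8.63 0.13 -37.5
-3.25 -9.01 0.13 -39.5
```

View pics/side8.png

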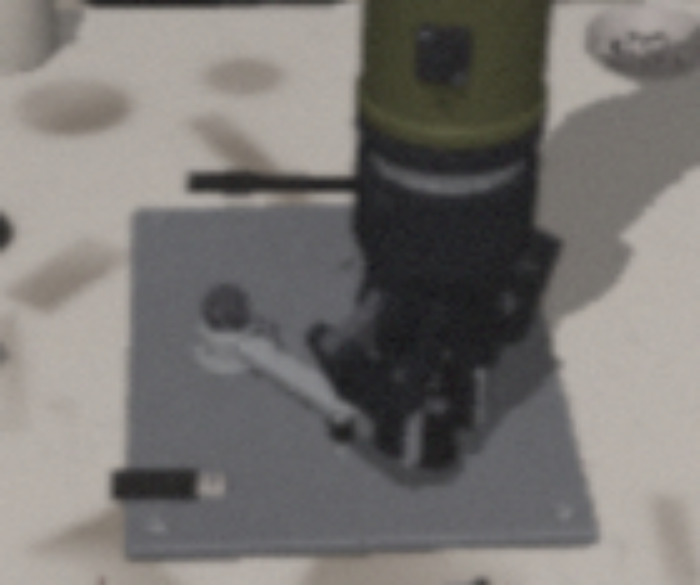

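```bash
python3 -m handwheel '0 -0.4 0.1 -1 0.38; -0.05 -0.75 0.1 -2.5 0.38; -0.05 -1.1 0.1 -4 0.38; -0.1 -1.45 0.1 -5.5 0.38; -0.15 -1.8 0.1 -7 0.38; -0.2 -2.2 0.1 -8.5 0.38; -0.25 -2.55 0.1 -10 0.38; -0.35 -2.9 0.1 -11.5 0.38; -0.4 -3.25 0.1 -13 0.38; -0.5 -3.6 0.1 -14.5 0.38; -0.7 -4.3 0.1 -17.5 0.38; -0.7 -4.3 0.1 -17.5 0.38'
python3 - <<'E'
from h import *
p,d=arm.camera("side");cv2.imwrite("pics/side9.png",cv2.resize(p[130:260,190:330],None,fx=5,fy=4.5))
p,d=arm.camera("top");cv2.imwrite("pics/top9.png",cv2.resize(p[155:265,170:330],None,fx=5,fy=5))
o=arm.observe();d=o["ee_pos"][:2]-PIV;print(np.hypot(*d),np.degrees(np.arctan2(d[1],d[0])),phi()[1],o["contact_force"])
plan([(*pol(140,a),68,a) for a in (148,150,152,154,156,158,160,162,163,164,165,166,167,168,169)])
E
```

```text
t: 8.35
ee_pos: [483.5, 129.2, 67.5]
tcp_rot: [0.275, 0.961, -0.001, -0.001]
contact_force: [1.5, 3.6, 3.4]
opening: 32.6
140.65376597037 148.2417769272408 147.9447837237222 [1.65566502 3.20604389 3.7897867 ]
-0.07 0.06 -0.05 -0.1
-0.07 -0.43 -0.05 -2.1
-0.1 -0.92 -0.05 -4.1
-0.14 -1.4 -0.05 -6.1
-0.2 -1.89 -0.05 -8.1
-0.28 -2.37 -0.05 -10.1
-0.37 -2.85 -0.05 -12.1
-0.48 -3.33 -0.05 -14.1
-0.55 -3.56 -0.05 -15.1
-0.61 -3.8 -0.05 -16.1
-0.68 -4.03 -0.05 -17.1
-0.75 -4.27 -0.05 -18.1
-0.83 -4.5 -0.05 -19.1
-0.91 -4.73 -0.05 -20.1
-1.0 -4.96 -0.05 -21.1
```

View pics/side9.png

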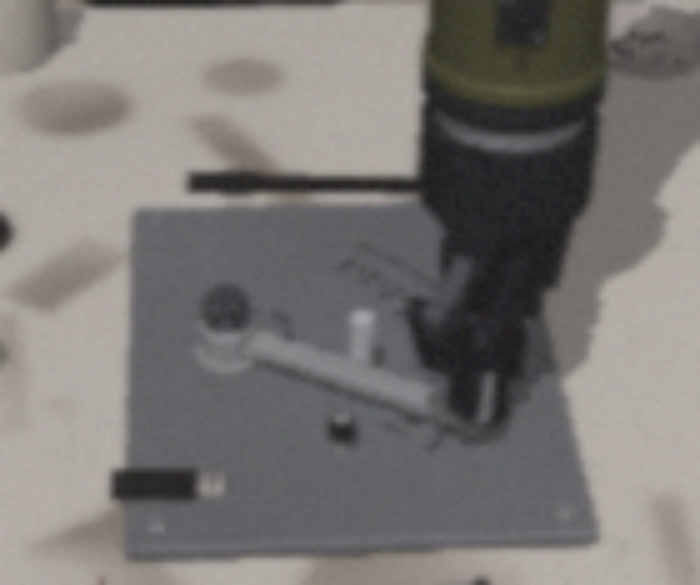

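View pics/top9.png

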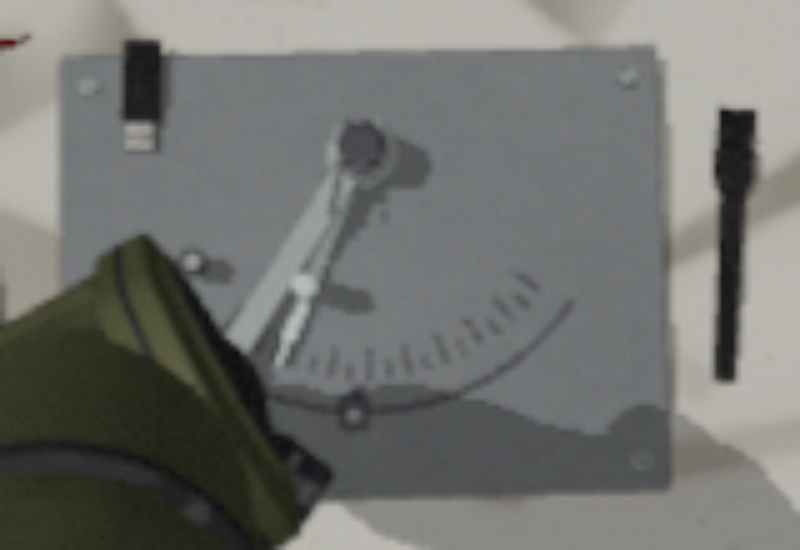

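```bash
cat >> h.py <<'E'
def Z(x,y,z): return ray("top",(170+(x+.5)/5-.5,155+(y+.5)/5-.5),z)
def rep(tip,knob,flag):
    for n,v,z in(("tip",tip,20),("knob",knob,62),("flag",flag,22)):
        w=Z(*v,z)[:2];d=w-np.array([602.7,55.4]);print(n,w.round(1),np.hypot(*d).round(1),np.degrees(np.arctan2(d[1],d[0])).round(2)%360)
E
python3 - <<'E'
from h import *
rep((282,366),(303,286),(357,388))
E
```

```text
tip [502.5  94.5] 107.6 158.71
knob [538.6  82.6] 69.7 156.99
flag [491.7  59.2] 111.1 178.06
```

```bash
python3 -m handwheel '-0.05 -0.2 0 -1 0.38; -0.05 -0.45 0 -2 0.38; -0.05 -0.7 0 -3 0.38; -0.1 -0.95 0 -4 0.38; -0.1 -1.4 0 -6 0.38; -0.2 -1.9 0 -8 0.38; -0.25 -2.35 0 -10 0.38; -0.35 -2.85 0 -12 0.38; -0.45 -3.1 0 -13 0.38; -0.5 -3.35 0 -14 0.38; -0.5 -3.35 0 -14 0.38; -0.5 -3.35 0 -14 0.38'
python3 - <<'E'
from h import *
p,d=arm.camera("top");cv2.imwrite("pics/top10.png",cv2.resize(p[155:265,170:330],None,fx=5,fy=5,interpolation=cv2.INTER_CUBIC))
o=arm.observe();d=o["ee_pos"][:2]-PIV;print(np.hypot(*d),np.degrees(np.arctan2(d[1],d[0])),phi()[1],o["contact_force"])
plan([(*pol(140,a),68,a) for a in (162,163,164,165,166,167,168,169)])
E
```

```text
t: 9.45
ee_pos: [470.6, 99.5, 67.5]
tcp_rot: [0.156, 0.988, 0.0, -0.0]
contact_force: [1.5, 5.1, 2.9]
opening: 32.2
140.0874623725642 161.96103524764882 162.04074617581233 [1.38389613 3.74481287 3.16043556]
-0.01 -0.01 -0.05 0.0
-0.01 -0.25 -0.05 -1.0
-0.02 -0.5 -0.05 -2.0
-0.03 -0.74 -0.05 -3.0
-0.04 -0.99 -0.05 -4.0
-0.06 -1.23 -0.05 -5.0
-0.08 -1.47 -0.05 -6.0
-0.11 -1.72 -0.05 -7.0
```

View pics/top10.png

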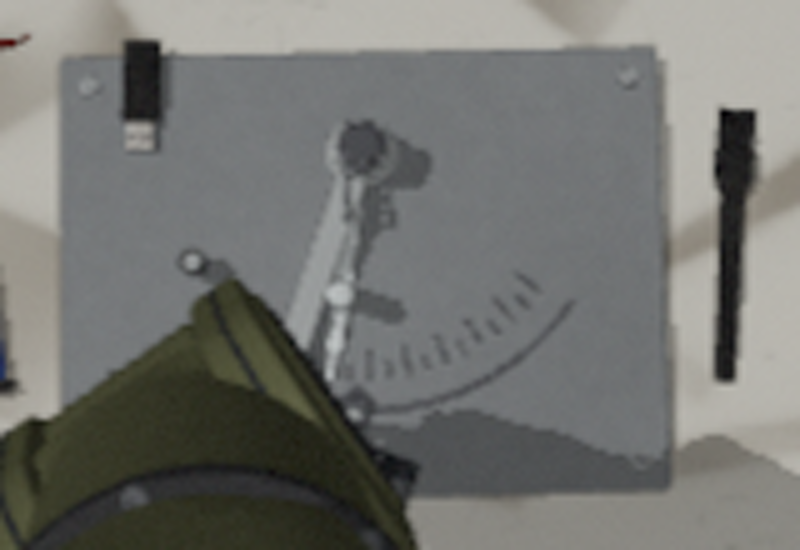

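```bash
python3 - <<'E'
from h import *
rep((331,380),(340,294),(357,388))
p=cv2.imread("pics/top10.png")[250:440,270:430];cv2.imwrite("pics/z10.png",cv2.resize(p,None,fx=3,fy=3))
E
```

```text
tip [495.5  71.4] 108.3 171.5
knob [534.7  66. ] 68.8 171.15
flag [491.7  59.2] 111.1 178.06
```

View pics/z10.png

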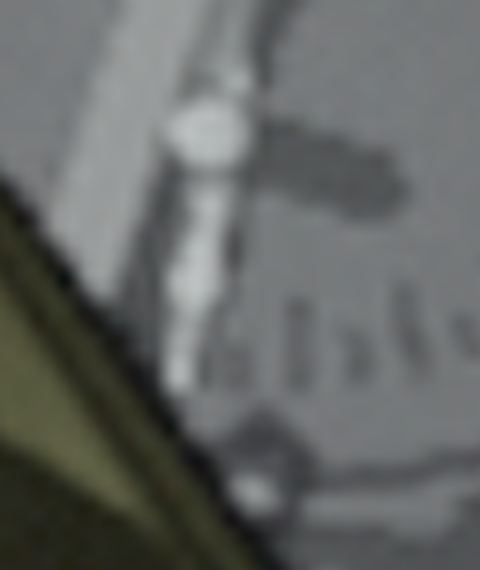

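```bash
python3 -m handwheel '0 -0.25 0 -1 0.38; 0 -0.5 0 -2 0.38; -0.05 -0.75 0 -3 0.38; -0.05 -1 0 -4 0.38; -0.05 -1.25 0 -5 0.38; -0.05 -1.35 0 -5.5 0.38; -0.05 -1.35 0 -5.5 0.38; -0.05 -1.35 0 -5.5 0.38'
python3 - <<'E'
from h import *
p,d=arm.camera("top");cv2.imwrite("pics/top11.png",cv2.resize(p[200:250,215:275],None,fx=12,fy=12,interpolation=cv2.INTER_CUBIC))
p,d=arm.camera("side");cv2.imwrite("pics/side11.png",cv2.resize(p[175:245,225:305],None,fx=9,fy=8,interpolation=cv2.INTER_CUBIC))
o=arm.observe();d=o["ee_pos"][:2]-PIV;print(np.hypot(*d),np.degrees(np.arctan2(d[1],d[0])),phi()[1],o["contact_force"])
E
```

```text
t: 10.17
ee_pos: [466.8, 86.9, 67.4]
tcp_rot: [0.108, 0.994, 0.0, -0.0]
contact_force: [1.6, 5.5, 3.2]
opening: 32.3
140.44126328892068 167.33060966657087 167.57129614676268 [1.81487632 5.84330209 3.28525335]
```

View pics/top11.png

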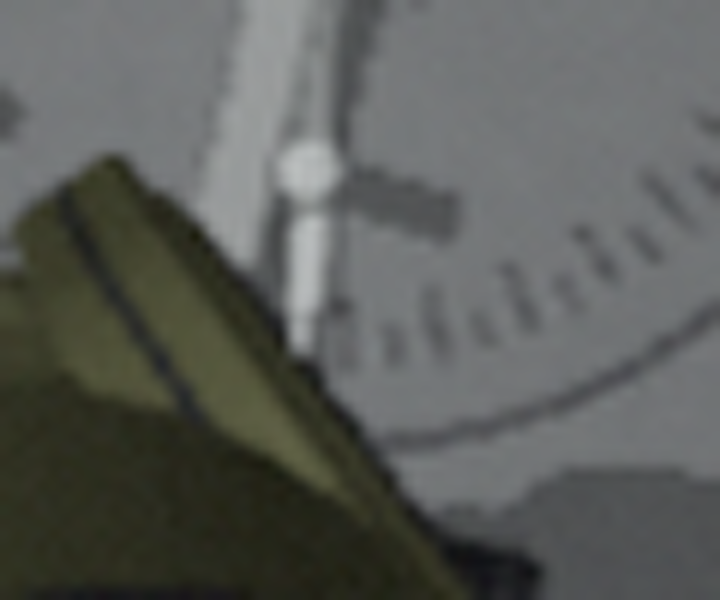

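View pics/side11.png

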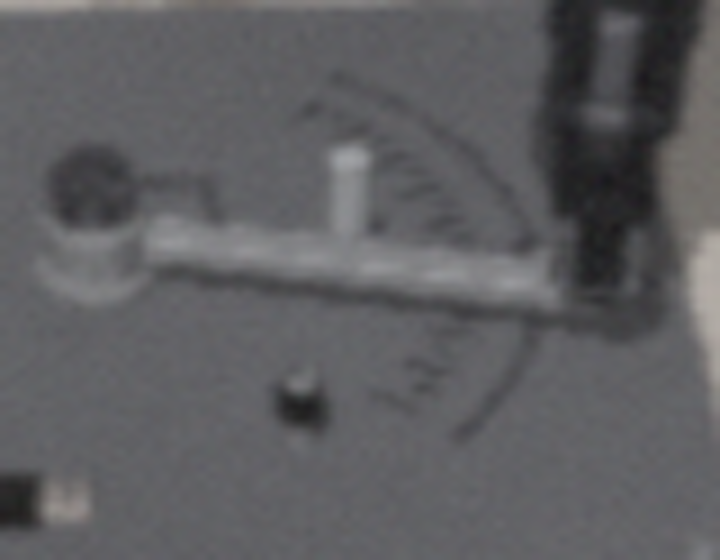

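```bash
python3 - <<'E'
from h import *
def T(x,y,z,k=12,o=(215,200)):
    w=ray("top",(o[0]+(x+.5)/k-.5,o[1]+(y+.5)/k-.5),z)[:2];d=w-np.array([602.7,55.4]);print(w.round(1),np.hypot(*d).round(1),np.degrees(np.arctan2(d[1],d[0])).round(2)%360)
T(310,171,62);T(303,320,20);T(301,345,20);T(308,225,20)
q=cv2.imread("pics/top0.png")[200:250,215:275];cv2.imwrite("pics/z0.png",cv2.resize(q,None,fx=12,fy=12,interpolation=cv2.INTER_CUBIC))
E
```

```text
[533.8  59.7] 69.1 176.41
[505.7  61.9] 97.2 176.16
[500.8  62.3] 102.1 176.1
[524.4  60.7] 78.5 176.09
```

View pics/z0.png

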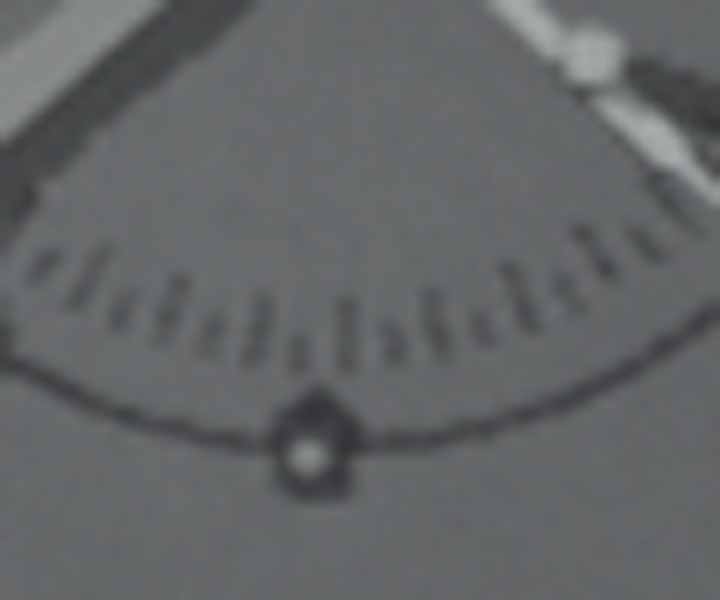

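```bash
python3 -m handwheel '0 -0.1 0 -0.4 0.38; 0 -0.2 0 -0.8 0.38; 0 -0.3 0 -1.2 0.38; 0 -0.38 0 -1.6 0.38; 0 -0.38 0 -1.6 0.38; 0 -0.38 0 -1.6 0.38'
python3 - <<'E'
from h import *
p,d=arm.camera("top");cv2.imwrite("pics/top12.png",cv2.resize(p[200:250,215:275],None,fx=12,fy=12,interpolation=cv2.INTER_CUBIC))
o=arm.observe();d=o["ee_pos"][:2]-PIV;print(np.hypot(*d),np.degrees(np.arctan2(d[1],d[0])),phi()[1],o["contact_force"])
E
```

```text
t: 10.77
ee_pos: [465.9, 83.5, 67.4]
tcp_rot: [0.094, 0.996, 0.001, -0.0]
contact_force: [0.9, 6.0, 3.2]
opening: 32.4
140.60444343188095 168.81641619154075 169.18679709574295 [1.23833599 5.24104185 3.23441813]
```

View pics/top12.png

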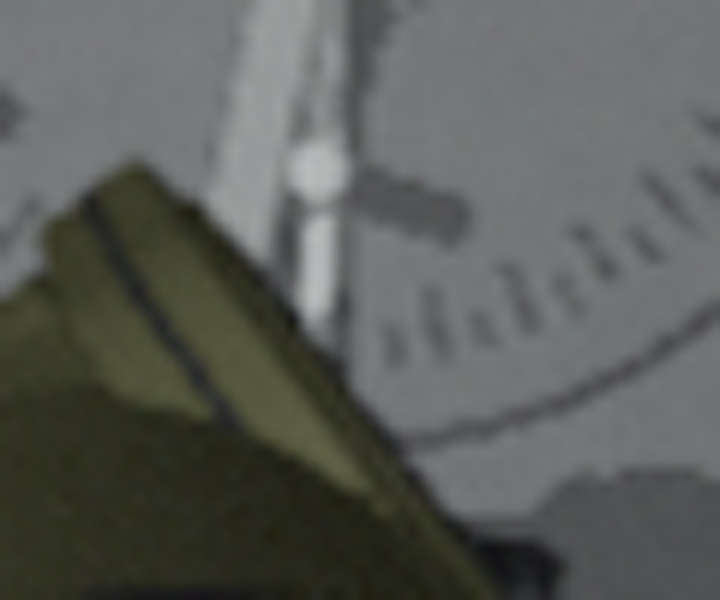

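```bash
python3 -m handwheel '0 0 0 0 0.38; 0 0 0 0 0.38; 0 0 0 0 0.38; 0 0 0 0 0.38; 0 0 0 0 0.38; 0 0 0 0 0.38; 0 0 0 0 0.38; 0 0 0 0 0.38; 0 0 0 0 0.38; 0 0 0 0 0.38; 0 0 0 0 0.38; 0 0 0 0 0.38'
python3 - <<'E'
from h import *
plan([(*pol(140,a),68,a) for a in (169,167.5,166,164,162,160,158,156,154,152,150,148,146)])
E
```

```text
t: 11.82
ee_pos: [465.9, 83.4, 67.4]
tcp_rot: [0.094, 0.996, 0.001, -0.0]
contact_force: [0.9, 5.5, 3.7]
opening: 32.5
-0.06 -0.04 -0.06 0.2
-0.06 0.32 -0.06 1.7
-0.08 0.69 -0.06 3.2
-0.11 1.18 -0.06 5.2
-0.17 1.66 -0.05 7.2
-0.24 2.15 -0.05 9.2
-0.32 2.63 -0.05 11.2
-0.43 3.11 -0.05 13.2
-0.55 3.58 -0.05 15.2
-0.68 4.05 -0.05 17.2
-0.83 4.51 -0.05 19.2
-1.0 4.97 -0.05 21.2
-1.19 5.42 -0.05 23.2
```

```bash
python3 -m handwheel '-0.05 0.15 0 1 0.38; -0.05 0.35 0 1.7 0.38; -0.1 0.7 0 3.2 0.38; -0.1 1.2 0 5.2 0.38; -0.15 1.65 0 7.2 0.38; -0.25 2.15 0 9.2 0.38; -0.3 2.65 0 11.2 0.38; -0.4 3.1 0 13.2 0.38; -0.55 3.6 0 15.2 0.38; -0.7 4.05 0 17.2 0.38; -0.85 4.5 0 19.2 0.38; -1 4.95 0 21.2 0.38'
python3 - <<'E'
from h import *
o=arm.observe();d=o["ee_pos"][:2]-PIV;print(np.hypot(*d),np.degrees(np.arctan2(d[1],d[0])),phi()[1],o["contact_force"])
p,d=arm.camera("top");cv2.imwrite("pics/top13.png",cv2.resize(p[155:265,170:330],None,fx=5,fy=5,interpolation=cv2.INTER_CUBIC))
plan([(*pol(140,a),68,a) for a in (148,146,144,142,140,138,136,134,133,132,131,130)])
E
```

```text
t: 12.82
ee_pos: [486.0, 129.5, 67.5]
tcp_rot: [0.278, 0.96, -0.0, 0.0]
contact_force: [1.3, 2.6, 2.6]
opening: 32.6
138.71841590255417 148.12208530743388 147.65943924055307 [1.2968931  2.57765407 2.58305891]
0.12 -0.12 -0.05 -0.4
0.12 0.37 -0.05 1.6
0.09 0.86 -0.05 3.6
0.05 1.35 -0.05 5.6
-0.0 1.83 -0.04 7.6
-0.08 2.32 -0.04 9.6
-0.17 2.8 -0.04 11.6
-0.27 3.27 -0.04 13.6
-0.33 3.51 -0.04 14.6
-0.4 3.75 -0.04 15.6
-0.46 3.98 -0.04 16.6
-0.54 4.21 -0.04 17.6
```

View pics/top13.png

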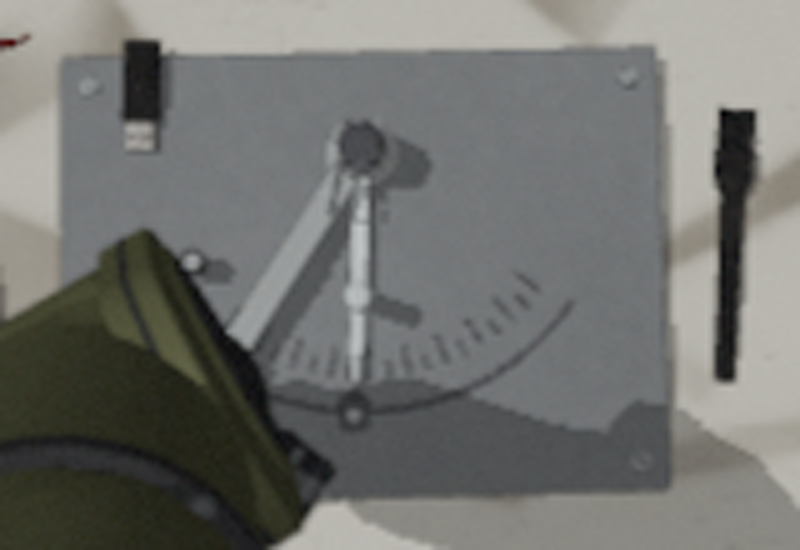

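```bash
python3 -m handwheel '0.1 0.2 0 1 0.38; 0.1 0.5 0 2 0.38; 0.1 0.85 0 3.6 0.38; 0.05 1.35 0 5.6 0.38; 0 1.85 0 7.6 0.38; -0.1 2.3 0 9.6 0.38; -0.15 2.7 0 11.2 0.38; -0.25 3.05 0 12.6 0.38; -0.3 3.4 0 14 0.38; -0.35 3.65 0 15 0.38; -0.4 3.85 0 16 0.38; -0.45 4 0 16.6 0.38'
python3 -m handwheel '0 0 0 0 0.38; 0 0.05 0 0 0.42; 0 0.1 0 0 0.46;0 0.1 0 0 0.5; 0 0.1 0 0 0.55; 0 0.1 0 0 0.55'
python3 - <<'E'
from h import *
o=arm.observe();d=o["ee_pos"][:2]-PIV;print(np.hypot(*d),np.degrees(np.arctan2(d[1],d[0])),phi()[1],o["contact_force"])
p,d=arm.camera("side");cv2.imwrite("pics/side14.png",cv2.resize(p[130:260,190:330],None,fx=5,fy=4.5))
E
```

```text
t: 13.87
ee_pos: [510.6, 160.7, 67.4]
tcp_rot: [0.413, 0.911, -0.0, -0.0]
contact_force: [0.3, 0.8, 1.1]
opening: 32.5
t: 14.37
ee_pos: [511.1, 161.2, 67.4]
tcp_rot: [0.413, 0.911, -0.0, -0.0]
contact_force: [-0.1, 0.5, 0.8]
opening: 46.6
140.04065105603314 131.4400607123234 131.2700977991916 [-0.06836714  0.54116946  0.81390609]
```

View pics/side14.png

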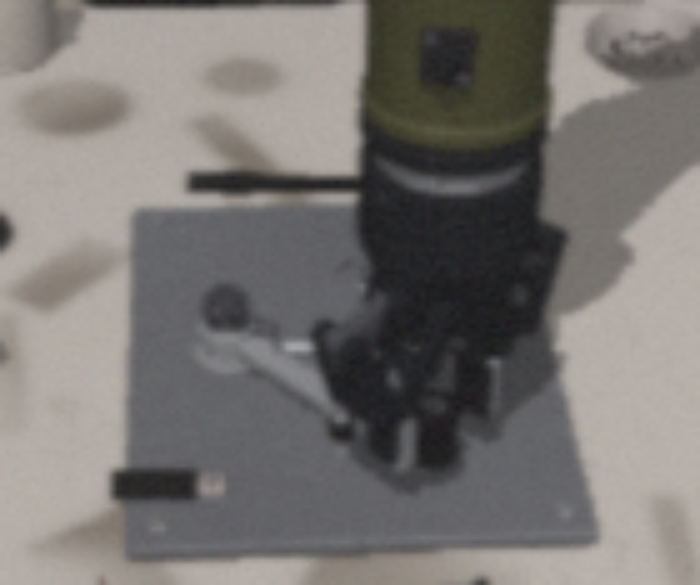

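Arm is back against the stop pin and the roller is free between the open fingers. I'll lift straight up, then move away so the top camera has a clear view.

```bash
python3 -m handwheel '0 0 -2 0 0.55; 0 0 -5 0 0.55; 0 0 -9 0 0.55; 0 0 -13 0 0.55; 0 0 -13 0 0.55; 0 4 -13 0 0.55; 0 8 -13 0 0.55; 0 12 -13 0 0.55; 0 16 -13 0 0.55; 0 20 -13 0 0.55; 0 20 -13 0 0.55; 0 20 -13 0 0.55'
python3 - <<'E'
from h import *
p,d=arm.camera("top");cv2.imwrite("pics/top15.png",cv2.resize(p[155:265,170:330],None,fx=5,fy=5,interpolation=cv2.INTER_CUBIC))
p,d=arm.camera("side");cv2.imwrite("pics/side15.png",cv2.resize(p[130:260,190:330],None,fx=5,fy=4.5))
E
```

```text
t: 15.42
ee_pos: [662.1, 295.4, 196.2]
tcp_rot: [0.412, 0.911, 0.0, -0.0]
contact_force: [-0.6, 0.2, -1.2]
opening: 47.0
```

View pics/top15.png

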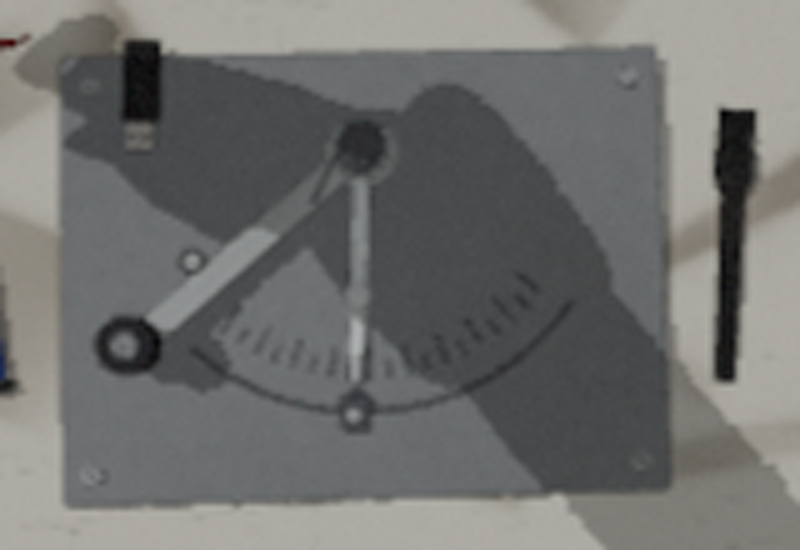

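View pics/side15.png

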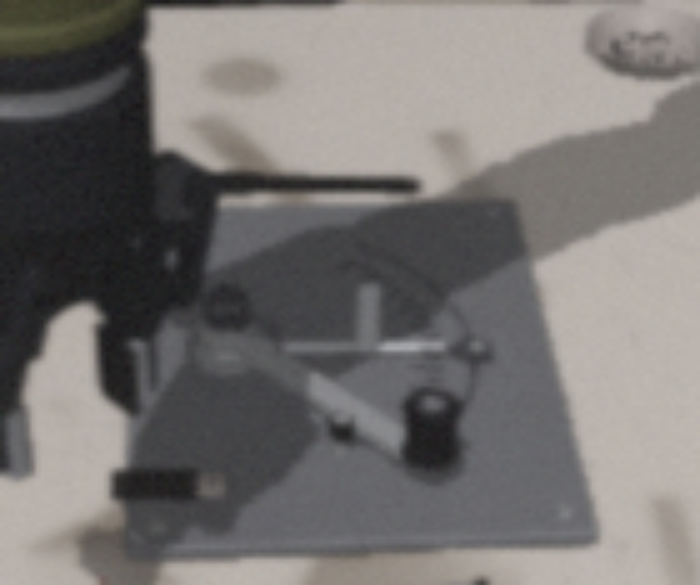

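Top view: the tell-tale point (357,382) faces the flag point (357,388). The roller is at its original (126,345), and the flag, USB stick and brush look unmoved. I'm handing in.

```bash
python3 -c "
from station import arm
print(arm.close_job())"
```

```text
the job is handed in; nothing more can be done
None
```

I completed the spring check and handed it in at about 15.5 s; no verdict was reported.

- **Tell-tale back:** I brought it round by its knob until it met the resting arm. Contact showed as about 6 N and the motion stalling, and the side camera agreed.
- **Drive and hold:** I swung the arm by its roller until the tell-tale faced the flag, and held it there for more than a second. The robot hid the tip at that moment, so I placed it by extending the blade's line. A clear view soon after showed it on the flag.
- **Return:** I eased the arm back to its stop at about 0.4 rad/s with the finger supporting the roller, then opened the jaws and withdrew.
- **Last checks:** In the final top picture the tell-tale's point is sideways within about 1 mm of the flag's point. The roller is back at its starting pixel, and the flag, USB stick and brush have not visibly moved. The robot is clear of everything. The screwdriver was only partly in view at the end, but no move went down near it.
- **Disagreement:** Two estimates of the flag's angle, from its point and from its screw, differed by about 0.7° (about 1.4 mm at the flag). That is within the 5 mm tolerance.

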